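# Fetch the bisque cup from behind the glaze jars

### The arm

A 6-joint arm with a two-finger parallel gripper is mounted at the origin on the work surface. World frame = base frame: x ahead of the robot, y to its left, z up, the work surface at z = 0. Lengths are in m, angles in rad, forces in N, time in s.
With the tool pointing down it reaches from about 0.35 to 0.975 m from the base axis. Payload 4.9 kg.
Tool frame: the origin (TCP) lies at the very end of the fingers, on their centre line; the grasp point (between the pads) lies 19 mm behind it; z points along the fingers, y is the line along which they close (so a half turn about z gives the same grasp; the last joint's range is limited). The gripper opens to 85 mm and grips with 20 to 120 N. Pads are 22 mm wide; open, the fingers measure 114 mm over their backs; the gripper's body (76 mm by 85 mm) begins 54 mm behind the grasp point. The pads swing forward as they close: fully open they stand 13 mm farther back than shut.
Start: joints at [-1.365, 0.053, 1.613, -0, 1.476, -0.119], TCP at [0.199, -0.592, 0.231] pointing down, gripper open.
Joint ranges: [-3.01, 3.01], [-1.01, 2.22], [0.06, 2.58], [-1.02, 4.17], [0.09, 2.62], [-3.14, 3.14]. Speed limits (rad/s): [2.57, 2.57, 3.14, 3.14, 3.14, 3.14].

### API

Orientations are given as a rotation vector (axis times angle).
In Python, from station import ctrl gives the robot as it stands.
- The arm moves only by the shell command python3 -m crank 'ROWS' [OPENING] [FORCE]. ROWS is text: rows parted by semicolons, each of 4 numbers parted by spaces: the shift along the world's x, y, z in units of 0.5 m (1.0 is 0.5 m), then the turn about the world's z in units of 90 degrees (1.0 is 90 degrees). In form: x y z turn; .... A call has exactly 5 rows; each row shifts and turns the commanded pose from where the row before left it; what a row does not reach is not made up. A row lasts 1/12 s, in which the tool goes at most 41.7 mm and 7.16 degrees, less where a joint would pass 70% of its speed; a pose out of reach is approached as far as the arm can. A call with a number of a shift or a turn outside -1 to 1 is refused whole. A call with a gripper value outside its range is refused whole. OPENING is the opening in per cent of the stroke, from 0 (shut) to 100 (fully open), set as the call begins (- or left out, the last holds). The fingers move at their own pace and stop on an object; FORCE is the grip in N (left out, the last holds). Time passes only in rows, so rows that do not move let the fingers close, or fill a call up. It gives the time, the measured TCP pose, the force, the opening and the grip force at its end, in the units of the state.
- ctrl.get_obs(): the state, without advancing time (a new reading comes with each control period).
- ctrl.get_image(name): name is "side" or "top" or "wrist"; returns (picture, depth): 480x640x3 uint8, red, green, blue; 480x640 float32, m along the optical axis (not along the pixel's ray), 0 where there is no reading.
- ctrl.get_calibration(name): a dict with "fx", "fy", "cx", "cy" (pixels), "extrinsics" (4x4, takes a point from world to camera coordinates). Camera axes: x right, y down, z forward; pixel columns grow to the right and rows downward; lengths in m; the calibration is good to about 2 mm. A picture is of the moment at which its call begins: read the wrist's pose just before it. get_calibration takes no time and is no camera call; for the wrist camera it gives the pose at the moment of the call.
- ctrl.finish_job(): hands the job in; it is judged then, once.
The state is a dict: "t": time; "q": joint angles; "dq": joint speeds; "effort": joint torques, N m; "tool_pos": TCP position; "tool_rot": TCP orientation; "contact_force": force on the tool from outside, world axes, zero at the start; "wrist_torque": the same for the moment, N m; "opening": finger opening in m; "grip_force": force on a finger pad.
Only numpy, scipy, OpenCV 4.12 (cv2) and the standard library are available. Lean on these libraries where they do the work, as an engineer would, in place of code of your own. Each camera call takes 0.05 s, during which the arm holds its last target. There are 200 camera calls.

### The job

First move the three glaze jars from the rack and stand them all on the empty dark wooden board; then fetch the terracotta cup from behind where they stood and stand it in the middle of the banding wheel; only then put each jar back in the middle of the disc of its own colour on the rack. Keep jars and cup upright, set them down without dropping them, and leave the unfired vase where it is.

Things in the scene. Friction and masses are not known exactly. Their poses are not given: they have to be found in the camera images.
- jar_blue: glaze jar: upright straight white cylinder 50 mm in diameter and 110 mm tall, with a blue cap and blue label, about 0.22 kg. Origin: centre of its underside, z up. At the start it stands on the blue disc. Take it from above across its round body, at 70 to 85 mm above its underside, where the fingers pass clear over the cup.
- jar_yellow: glaze jar: upright straight white cylinder 50 mm in diameter and 110 mm tall, with a yellow cap and yellow label, about 0.22 kg. Origin: centre of its underside, z up. At the start it stands on the yellow disc. Take it from above across its round body, at 70 to 85 mm above its underside, where the fingers pass clear over the cup.
- jar_green: glaze jar: upright straight white cylinder 50 mm in diameter and 110 mm tall, with a green cap and green label, about 0.22 kg. Origin: centre of its underside, z up. At the start it stands on the green disc. Take it from above across its round body, at 70 to 85 mm above its underside, where the fingers pass clear over the cup.
- cup: unglazed terracotta cup, straight, 56 mm outer diameter, 50 mm tall, wall 4.5 mm, open top, 90 g. Origin: centre of underside, z up. It starts on the rack's bare board, 12 mm above the table; the jars stand 13 to 19 mm from its front and sides, too close to reach down to it. 49 mm behind its centre is the rack's back rail, 55 mm tall. Along the rack (y) its sides are free once the jars are gone.
- home_blue: flat blue disc, 68 mm across, 3 mm thick, fixed on the wooden rack: the blue jar's place. Origin: centre of its underside, 12 mm above the table; its upper face is 15 mm above the table. x axis: the rack's depth, away from the robot (within 0.25 rad of world x); y along the rack. Jars have free finger room along this x, less along y. Which disc lies where differs from start to start.
- home_yellow: flat yellow disc, 68 mm across, 3 mm thick, fixed on the wooden rack: the yellow jar's place. Origin: centre of its underside, 12 mm above the table; its upper face is 15 mm above the table. x axis: the rack's depth, away from the robot (within 0.25 rad of world x); y along the rack. Jars have free finger room along this x, less along y. Which disc lies where differs from start to start.
- home_green: flat green disc, 68 mm across, 3 mm thick, fixed on the wooden rack: the green jar's place. Origin: centre of its underside, 12 mm above the table; its upper face is 15 mm above the table. x axis: the rack's depth, away from the robot (within 0.25 rad of world x); y along the rack. Jars have free finger room along this x, less along y. Which disc lies where differs from start to start.
- board: empty dark wooden board lying flat on the table, left or right of the rack: the side area. 300 mm long (its x, about world x), 120 mm wide (its y), 15 mm thick, fixed. Origin: centre of its underside. Room for three jars in a row along its length, 85 mm apart.
- wheel: banding wheel (potter's small turntable) on the other side of the rack: dark foot and round pale aluminium head 160 mm in diameter, with a thin red circle of 68 mm diameter drawn round its centre. Origin: centre of the foot's underside; the flat upper face of the head is 60 mm above it. It is fixed and does not turn.
- vase: small brown unfired clay vase, 60 mm in diameter at its belly, 78 mm tall, standing loose in front of the rack on the robot's side. Origin: centre of its underside. Not to be moved.
Mind the look-alikes: they are no part of the job. What is shaped like the jar_yellow but pink is not meant.

How it is judged:
On the way, in this order (a step that is already met when the one before it is completed fails the run):
1. all three jars stand released on the dark board, the cup still in its place on the rack (x of jar_blue in the frame of board between -0.145 and 0.145 m and y of jar_blue in the frame of board between -0.055 and 0.055 m and z of jar_blue in the frame of board between 0.01 and 0.022 m and contact force between the fingers and jar_blue below 0.2 N and linear speed of each of jar_blue, jar_yellow, jar_green below 0.03 m/s and angle between each of jar_blue, jar_yellow, jar_green's own z axis and vertical below 0.12 rad and x of jar_yellow in the frame of board between -0.145 and 0.145 m and y of jar_yellow in the frame of board between -0.055 and 0.055 m and z of jar_yellow in the frame of board between 0.01 and 0.022 m and contact force between the fingers and jar_yellow below 0.2 N and x of jar_green in the frame of board between -0.145 and 0.145 m and y of jar_green in the frame of board between -0.055 and 0.055 m and z of jar_green in the frame of board between 0.01 and 0.022 m and contact force between the fingers and jar_green below 0.2 N and distance of cup from where it was at the start of the episode below 0.02 m), for 0.2 s.
2. the cup stands released in the middle of the banding wheel, all three jars still on the board (horizontal distance between cup and wheel below 0.012 m and z of cup in the frame of wheel between 0.055 and 0.067 m and contact force between the fingers and cup below 0.2 N and linear speed of cup below 0.03 m/s and angle between cup's own z axis and vertical below 0.12 rad and x of jar_blue in the frame of board between -0.145 and 0.145 m and y of jar_blue in the frame of board between -0.055 and 0.055 m and z of jar_blue in the frame of board between 0.01 and 0.022 m and x of jar_yellow in the frame of board between -0.145 and 0.145 m and y of jar_yellow in the frame of board between -0.055 and 0.055 m and z of jar_yellow in the frame of board between 0.01 and 0.022 m and x of jar_green in the frame of board between -0.145 and 0.145 m and y of jar_green in the frame of board between -0.055 and 0.055 m and z of jar_green in the frame of board between 0.01 and 0.022 m), for 0.2 s.
At the end, for the whole second after the job is handed in: The cup stands upright on the banding wheel's head, its centre within 12 mm of the wheel's; each jar stands upright on the disc of its own colour, centre within 12 mm of the disc's; all released and at rest (horizontal distance between cup and wheel below 0.012 m and z of cup in the frame of wheel between 0.055 and 0.067 m and contact force between the fingers and cup below 0.2 N and linear speed of each of cup, jar_blue, jar_yellow, jar_green below 0.03 m/s and angle between each of cup, jar_blue, jar_yellow, jar_green's own z axis and vertical below 0.12 rad and horizontal distance between jar_blue and home_blue below 0.012 m and z of jar_blue in the frame of home_blue between -0.001 and 0.008 m and contact force between the fingers and jar_blue below 0.2 N and horizontal distance between jar_yellow and home_yellow below 0.012 m and z of jar_yellow in the frame of home_yellow between -0.001 and 0.008 m and contact force between the fingers and jar_yellow below 0.2 N and horizontal distance between jar_green and home_green below 0.012 m and z of jar_green in the frame of home_green between -0.001 and 0.008 m and contact force between the fingers and jar_green below 0.2 N); the robot touches nothing.
It fails at once if the unfired vase is moved more than 15 mm or tipped (distance of vase from where it was at the start of the episode above 0.015 m or angle between vase's own z axis and vertical above 0.3 rad).
It fails at once if a jar or the cup is tipped over (more than 0.6 rad) (angle between any of jar_blue, jar_yellow, jar_green, cup's own z axis and vertical above 0.6 rad).
It fails at once if a jar or the cup is dropped (out of the fingers and faster than 0.6 m/s, a fall of about 18 mm) ((linear speed of jar_blue above 0.6 m/s and contact force between the fingers and jar_blue below 0.05 N) or (linear speed of jar_yellow above 0.6 m/s and contact force between the fingers and jar_yellow below 0.05 N) or (linear speed of jar_green above 0.6 m/s and contact force between the fingers and jar_green below 0.05 N) or (linear speed of cup above 0.6 m/s and contact force between the fingers and cup below 0.05 N)).
It also fails if it takes over 144 s, if anything falls off the work surface, if the arm or the gripper's body presses on something with over 40 N, if the wrist force passes 120 N, or if a joint passes its speed limit or range.

## Working session

There is one attempt and no reset: what is moved stays moved. The work goes in short steps, Python scripts to look and compute and a shell command to move; the robot and the scene stay as the last step left them, time stands still between calls to the robot, and variables do not carry over. Pictures are saved under pics/ and viewed, at most 14 in all, crops included, and the job is handed in when it is done.

```bash
ls; mkdir -p pics
python3 - <<'E'
from station import ctrl
import cv2,numpy as np
np.set_printoptions(precision=4,suppress=True)
print(ctrl.get_obs())
for n in("top","side"):
    im,d=ctrl.get_image(n); cv2.imwrite(f"pics/{n}0.png",im[:,:,::-1]); np.savez(f"pics/{n}0.npz",im=im,d=d,)
    print(n,ctrl.get_calibration(n))
E
```

```text
pics
{'t': 0.0, 'q': array([-1.365 ,  0.0534,  1.6143, -0.    ,  1.476 , -0.119 ]), 'dq': array([ 0.0003,  0.0008,  0.0008,  0.0001,  0.0011, -0.0012]), 'effort': array([ -0.0001, -39.3672, -37.0179,  -0.0001,   0.007 ,   0.    ]), 'tool_pos': array([ 0.1993, -0.5917,  0.2301]), 'tool_rot': array([-3.0982, -0.5076,  0.0002]), 'contact_force': array([-0.1522,  0.5836, -0.0025]), 'wrist_torque': array([-0.0709, -0.0089,  0.0355]), 'grip_force': 0.0, 'opening': 0.08529560272429648}
top {'fx': 522.122933022487, 'fy': 522.122933022487, 'cx': 317.97740884700875, 'cy': 239.6325025304249, 'extrinsics': array([[ 0.0171, -0.9995,  0.0248, -0.0158],
       [-0.9832, -0.0213, -0.1813,  0.5563],
       [ 0.1818, -0.0213, -0.9831,  0.8865],
       [ 0.    ,  0.    ,  0.    ,  1.    ]])}
side {'fx': 549.8558265982091, 'fy': 549.8558265982091, 'cx': 317.4423291229283, 'cy': 248.17692535427796, 'extrinsics': array([[-0.9903, -0.1384,  0.0154,  0.5527],
       [-0.1136,  0.7393, -0.6637,  0.0995],
       [ 0.0805, -0.659 , -0.7478,  1.2682],
       [ 0.    ,  0.    ,  0.    ,  1.    ]])}
```

View pics/top0.png

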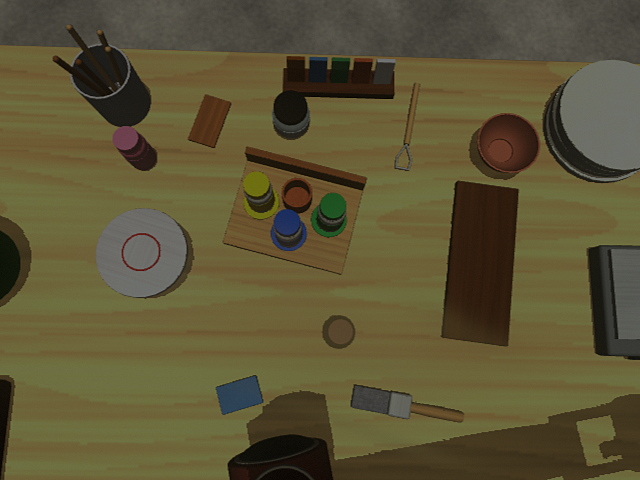

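View pics/side0.png

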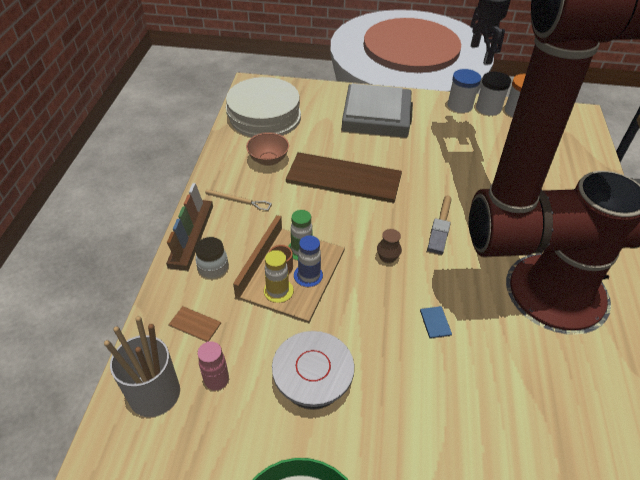

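Top view: yellow cap (257,184), blue cap (288,222), green cap (333,207) on the rack, with the cup at (297,195). The board is at (480,263), the wheel at (141,252) and the vase at (339,331).

Look-alikes: the pink jar (128,138) and the terracotta bowl (507,143). Neither fits, because the pink jar has the wrong colour and the bowl is off the rack and too wide.

```bash
cat > h.py <<'E'
import cv2,numpy as np
from station import ctrl
np.set_printoptions(precision=4,suppress=True)
def ray(c,uv,z):
    E=c["extrinsics"];R=E[:3,:3];o=-R.T@E[:3,3]
    uv=np.atleast_2d(np.asarray(uv,float))
    d=np.c_[(uv[:,0]-c["cx"])/c["fx"],(uv[:,1]-c["cy"])/c["fy"],np.ones(len(uv))]@R
    return (o+d*((z-o[2])/d[:,2])[:,None])[:,:2]
HUE={"blue":(105,130),"yellow":(24,35),"green":(45,85),"red":(0,8)}
def mask(im,col,smin=150,vmin=50):
    h=cv2.cvtColor(im,cv2.COLOR_RGB2HSV);lo,hi=HUE[col]
    return cv2.inRange(h,(lo,smin,vmin),(hi,255,255))
def pix(m,roi):
    x0,y0,x1,y1=roi;v,u=np.nonzero(m[y0:y1,x0:x1]);return np.c_[u+x0,v+y0]
def circ(c,uv,z):  # min enclosing circle in world plane
    p=ray(c,uv,z).astype(np.float32);return cv2.minEnclosingCircle(p)
E
python3 - <<'E'
from h import *
c=ctrl.get_calibration("top");f=np.load("pics/top0.npz");im,d=f["im"],f["d"]
hsv=cv2.cvtColor(im,cv2.COLOR_RGB2HSV)
for p in[(257,181),(288,220),(333,205),(297,190),(480,263),(141,233)]:print(p,hsv[p[1],p[0]],d[p[1],p[0]])
# depth -> world
v,u=np.mgrid[:480,:640];E=c["extrinsics"]
P=np.stack([(u-c["cx"])/c["fx"]*d,(v-c["cy"])/c["fy"]*d,d],-1)
W=(P-E[:3,3])@E[:3,:3]
def reg(x0,y0,x1,y1,zlo,zhi):
    m=(W[...,2]>zlo)&(W[...,2]<zhi)&(d>0);r=np.zeros_like(m);r[y0:y1,x0:x1]=1;return (m&r)
for n,b in dict(yellow=(238,165,276,200),blue=(268,203,304,238),green=(315,188,352,222)).items():
    m=reg(*b,.115,.135);uv=np.argwhere(m)[:,::-1];print(n,W[m][:,2].mean(),len(uv),circ(c,uv,.125))
m=reg(80,190,200,310,.05,.07);print("wheel",circ(c,np.argwhere(m)[:,::-1],.06),W[m][:,2].mean())
rm=pix(mask(im,"red",100,50)|cv2.inRange(hsv,(172,100,50),(180,255,255)),(110,220,175,285));print("red",len(rm),circ(c,rm,.06))
m=reg(440,175,525,350,.008,.025);uv=np.argwhere(m)[:,::-1];print("board",cv2.minAreaRect(ray(c,uv,.015).astype(np.float32)),W[m][:,2].mean())
m=reg(320,310,362,352,.02,.1);print("vase",circ(c,np.argwhere(m)[:,::-1],.05),W[m][:,2].max())
m=reg(278,176,316,214,.052,.07);print("cup",circ(c,np.argwhere(m)[:,::-1],.062),m.sum())
m=reg(222,150,370,275,.006,.02);uv=np.argwhere(m)[:,::-1];print("rack",cv2.minAreaRect(ray(c,uv,.012).astype(np.float32)))
E
```

```text
(257, 181) [ 31 218 110] 0.87919974
(288, 220) [112 177  95] 0.8700758
(333, 205) [ 61 157  83] 0.87787265
(297, 190) [ 10 189  93] 0.98929423
(480, 263) [ 12 180  51] 0.9731059
(141, 233) [  2 185  99] 0.9223961
yellow 0.12355498428469774 559 ((0.6350328326225281, 0.10351713001728058), 0.023462289944291115)
blue 0.12367120343239234 565 ((0.5715071558952332, 0.04905682057142258), 0.023049231618642807)
green 0.12371292534086299 560 ((0.6010850071907043, -0.02597612701356411), 0.022966209799051285)
wheel ((0.5258818864822388, 0.3057161867618561), 0.08043335378170013) 0.0586825468147973
red 188 ((0.5269598364830017, 0.306102454662323), 0.03416643291711807)
board ((0.5299489498138428, -0.3097214698791504), (0.12160161882638931, 0.2992408275604248), 83.16227722167969) 0.01400546643973861
vase ((0.3949523866176605, -0.042374882847070694), 0.02884846366941929) 0.08183977469174739
cup ((0.6394466757774353, 0.03633662313222885), 0.02883714996278286) 276
rack ((0.6095389127731323, 0.042234160006046295), (0.22925959527492523, 0.1703776866197586), 76.25320434570312)
```

```bash
R='0.037 0.064 0 0.032'
python3 -m crank '0.037 0.064 0 0.032; 0.037 0.064 0 0.032; 0.037 0.064 0 0.032; 0.037 0.064 0 0.032; 0.037 0.064 0 0.032' 100 40
python3 -m crank '0.037 0.064 0 0.032; 0.037 0.064 0 0.032; 0.037 0.064 0 0.032; 0.037 0.064 0 0.032; 0.037 0.064 0 0.032'
python3 -m crank '0.037 0.064 0 0.032; 0.037 0.064 0 0.032; 0.037 0.064 0 0.032; 0.037 0.064 0 0.032; 0.037 0.064 0 0.032'
python3 -m crank '0.037 0.064 0 0.032; 0.037 0.064 0 0.032; 0.037 0.064 0 0.032; 0.037 0.064 0 0.032; 0.037 0.064 0 0.032'
python3 -m crank '0 0 0 0; 0 0 0 0; 0 0 0 0; 0 0 0 0; 0 0 0 0'
cat >> h.py <<'E'
def yaw(rv):  # world angle of tool y, deg
    y=cv2.Rodrigues(np.array(rv,float))[0][:,1];return np.degrees(np.arctan2(y[1],y[0]))
E
python3 - <<'E'
from h import *
o=ctrl.get_obs();print(o["tool_pos"],yaw(o["tool_rot"]),o["q"])
im,d=ctrl.get_image("wrist");cv2.imwrite("pics/w1.png",im[:,:,::-1]);c=ctrl.get_calibration("wrist");print(c)
np.savez("pics/w1.npz",im=im,d=d,E=c["extrinsics"])
E
```

```text
t: 0.52
tool_pos: [0.2923, -0.4305, 0.2306]
tool_rot: [-3.01, -0.895, 0.0]
contact_force: [0.0, -0.3, 0.2]
opening: 0.0854
grip_force: 0.0
t: 0.93
tool_pos: [0.3848, -0.2705, 0.2309]
tool_rot: [-2.875, -1.266, 0.0]
contact_force: [0.7, -0.7, -0.5]
opening: 0.0852
grip_force: 0.0
t: 1.35
tool_pos: [0.4772, -0.1104, 0.231]
tool_rot: [-2.693, -1.617, 0.0]
contact_force: [1.0, -0.3, 0.1]
opening: 0.0856
grip_force: 0.0
t: 1.77
tool_pos: [0.5698, 0.0496, 0.2307]
tool_rot: [-2.469, -1.942, 0.001]
contact_force: [0.5, -0.2, 0.9]
opening: 0.0854
grip_force: 0.0
t: 2.18
tool_pos: [0.569, 0.0466, 0.2313]
tool_rot: [2.474, 1.936, -0.0]
contact_force: [-0.0, -0.4, -0.9]
opening: 0.0857
grip_force: 0.0
[0.569  0.0466 0.2313] -13.902382820556824 [-0.0486 -0.0755  1.7401 -0.0002  1.4771  0.194 ]
{'fx': 417.51946130141573, 'fy': 417.51946130141573, 'cx': 314.6613650277145, 'cy': 232.88226472648842, 'extrinsics': array([[ 0.971 , -0.2393, -0.0005, -0.5401],
       [-0.2283, -0.9269,  0.2979,  0.1341],
       [-0.0717, -0.2891, -0.9546,  0.4344],
       [ 0.    ,  0.    ,  0.    ,  1.    ]])}
```

View pics/w1.png

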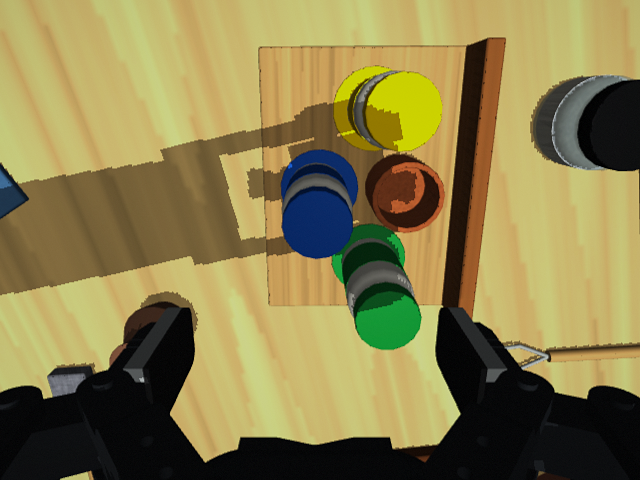

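The wrist view shows the rack squared to the gripper: blue cap (317,222), yellow (404,110), green (388,320), cup (405,193). I'll cross-check the cap and cup positions from this view.

Run:
```python
from h import *
c=ctrl.get_calibration("wrist");f=np.load("pics/w1.npz");im,d=f["im"],f["d"];c["extrinsics"]=E=f["E"]
v,u=np.mgrid[:480,:640]
W=(np.stack([(u-c["cx"])/c["fx"]*d,(v-c["cy"])/c["fy"]*d,d],-1)-E[:3,3])@E[:3,:3]
for n,b,z0 in(("yellow",(355,60,450,165),.125),("blue",(270,170,365,265),.125),("green",(345,275,430,355),.125),("cup",(360,145,450,240),.062)):
    m=np.zeros(d.shape,bool);m[b[1]:b[3],b[0]:b[2]]=1;m&=(W[...,2]>z0-.008)&(W[...,2]<z0+.01)
    print(n,W[m][:,2].mean(),circ(c,np.argwhere(m)[:,::-1],z0))
```

```text
yellow 0.1254613690007677 ((0.6338080763816833, 0.10401429980993271), 0.022779006510972977)
blue 0.12537567554994677 ((0.569907009601593, 0.050911735743284225), 0.023118244484066963)
green 0.1250977274839535 ((0.6000296473503113, -0.02418907918035984), 0.02416180819272995)
cup 0.0612168775967532 ((0.6380451917648315, 0.03731757774949074), 0.028628896921873093)
```

```bash
python3 -m crank '0.003 0.007 -0.04 0; 0 0 -0.04 0; 0 0 -0.04 0; 0 0 -0.04 0; 0 0 -0.04 0' 100 | grep -E "pos|force"
python3 -m crank '0 0 -0.03 0; 0 0 -0.03 0; 0 0 -0.025 0; 0 0 -0.015 0; 0 0 -0.01 0'| grep -E "pos|force"
python3 -m crank '0 0 0 0; 0 0 0 0; 0 0 0 0; 0 0 0 0; 0 0 0 0' 40 40| grep -E "pos|force|open"
python3 -m crank '0 0 0 0; 0 0 0 0; 0 0 0 0; 0 0 0 0; 0 0 0 0' | grep -E "pos|force|open"
```

```text
tool_pos: [0.5708, 0.0503, 0.1307]
contact_force: [-0.2, -0.7, -0.3]
grip_force: 0.0
tool_pos: [0.5704, 0.0507, 0.0753]
contact_force: [-0.4, 0.5, -0.3]
grip_force: 0.0
tool_pos: [0.5721, 0.0512, 0.0779]
contact_force: [0.5, 0.5, 3.9]
opening: 0.0482
grip_force: 41.9
tool_pos: [0.572, 0.0512, 0.0778]
contact_force: [-0.0, 0.0, 5.2]
opening: 0.048
grip_force: 42.2
```

```bash
python3 -m crank '0 0 0.02 0; 0 0 0.06 0; 0 0 0.07 0; 0 0 0.07 0; 0 0 0.06 0' | grep -E "pos|force|open"
python3 -m crank '0.01 -0.074 0 0; 0.01 -0.075 0 0; 0.01 -0.075 0 0; 0.01 -0.075 0 0; 0.01 -0.075 0 0' | grep -E "pos|force|open"
python3 -m crank '0.01 -0.074 0 0; 0.01 -0.074 0 0; 0.01 -0.074 0 0; 0.01 -0.074 0 0; 0.01 -0.074 0 0'| grep -E "pos|force"
python3 -m crank '0 0 -0.05 0; 0 0 -0.06 0; 0 0 -0.06 0; 0 0 -0.05 0; 0 0 -0.03 0'| grep -E "pos|force|open"
python3 -m crank '0 0 -0.01 0; 0 0 -0.01 0; 0 0 -0.005 0; 0 0 0 0; 0 0 0 0' | grep -E "pos|force|open"
```

```text
tool_pos: [0.5705, 0.0512, 0.2181]
contact_force: [1.0, -0.3, -2.8]
opening: 0.0482
grip_force: 42.3
tool_pos: [0.5952, -0.1372, 0.2158]
contact_force: [-0.3, 0.0, -1.9]
opening: 0.0483
grip_force: 42.2
tool_pos: [0.6203, -0.3223, 0.2154]
contact_force: [1.1, 0.1, -2.0]
grip_force: 42.2
tool_pos: [0.6184, -0.3193, 0.0862]
contact_force: [-0.3, 0.8, -2.6]
opening: 0.0481
grip_force: 42.2
tool_pos: [0.622, -0.3214, 0.0808]
contact_force: [0.0, 0.3, -2.1]
opening: 0.0481
grip_force: 42.2
```

```bash
python3 -m crank '0 0 -0.004 0; 0 0 -0.002 0; 0 0 0 0; 0 0 0 0; 0 0 0 0' | grep -E "pos|force|open"
```

```text
tool_pos: [0.6219, -0.3215, 0.0779]
contact_force: [-1.2, 0.1, 5.6]
opening: 0.0483
grip_force: 43.0
```

```bash
python3 -m crank '0 0 0 0; 0 0 0 0; 0 0 0 0; 0 0 0 0; 0 0 0.01 0' 75 | grep -E "pos|force|open"
python3 -m crank '0 0 0.04 0; 0 0 0.06 0; 0 0 0.07 0; 0 0 0.07 0; 0.002 0.07 0 0' | grep -E "pos|force|open"
python3 -m crank '0.002 0.071 0 0; 0.002 0.071 0 0; 0.002 0.071 0 0; 0.002 0.071 0 0; 0.002 0.071 0 0' 100 | grep -E "pos|force|open"
python3 -m crank '0.002 0.071 0 0; 0.002 0.071 0 0; 0.002 0.071 0 0; 0.002 0.071 0 0; 0.002 0.071 0 0' | grep -E "pos|force"
python3 -m crank '0.002 0.071 0 0; 0 0 0 0; 0 0 0 0; 0 0 0 0; 0 0 0 0' | grep -E "pos|force"
```

```text
tool_pos: [0.62, -0.3202, 0.0792]
contact_force: [0.5, 0.0, -0.7]
opening: 0.0638
grip_force: 0.0
tool_pos: [0.6251, -0.2923, 0.2115]
contact_force: [2.1, 0.2, 2.4]
opening: 0.0639
grip_force: 0.0
tool_pos: [0.6267, -0.1067, 0.2011]
contact_force: [0.4, -0.4, 0.5]
opening: 0.0857
grip_force: 0.0
tool_pos: [0.6317, 0.0709, 0.2012]
contact_force: [0.5, 0.2, 0.2]
grip_force: 0.0
tool_pos: [0.633, 0.1037, 0.2009]
contact_force: [0.2, 0.9, -0.2]
grip_force: 0.0
```

```bash
python3 -m crank '0.003 0 -0.03 0; 0 0 -0.06 0; 0 0 -0.06 0; 0 0 -0.05 0; 0 0 -0.03 0' | grep -E "pos|force"
python3 -m crank '0 0 -0.02 0; 0 0 0 0; 0 0 0 0; 0 0 0 0; 0 0 0 0'| grep -E "pos|force"
python3 -m crank '0 0 0 0; 0 0 0 0; 0 0 0 0; 0 0 0 0; 0 0 0 0' 40 40| grep -E "pos|force|open"
python3 -m crank '0 0 0 0; 0 0 0 0; 0 0 0.02 0; 0 0 0.06 0; 0 0 0.07 0' | grep -E "pos|force|open"
python3 -m crank '0 0 0.07 0; 0 0 0.06 0; 0 0 0 0; 0 0 0 0; 0 0 0 0' | grep -E "pos|force|open"
```

```text
tool_pos: [0.632, 0.1033, 0.0808]
contact_force: [-0.1, -0.5, -0.3]
grip_force: 0.0
tool_pos: [0.636, 0.1047, 0.0781]
contact_force: [0.6, 0.4, -0.1]
grip_force: 0.0
tool_pos: [0.6351, 0.1048, 0.077]
contact_force: [0.4, 0.3, 4.4]
opening: 0.0481
grip_force: 41.3
tool_pos: [0.6309, 0.1045, 0.1466]
contact_force: [-0.0, -0.6, -3.2]
opening: 0.0482
grip_force: 42.5
tool_pos: [0.6332, 0.1047, 0.2134]
contact_force: [-1.0, -1.4, -4.4]
opening: 0.0482
grip_force: 42.5
```

```bash
python3 -m crank '-0.017 -0.069 0 0; -0.017 -0.069 0 0; -0.017 -0.069 0 0; -0.017 -0.069 0 0; -0.017 -0.069 0 0' | grep -E "pos|force"
python3 -m crank '-0.017 -0.069 0 0; -0.017 -0.069 0 0; -0.017 -0.069 0 0; -0.017 -0.069 0 0; -0.017 -0.069 0 0' | grep -E "pos|force"
python3 -m crank '-0.017 -0.069 0 0; -0.017 -0.069 0 0; 0 0 -0.04 0; 0 0 -0.06 0; 0 0 -0.06 0' | grep -E "pos|force"
python3 -m crank '0 0 -0.05 0; 0 0 -0.03 0; 0 0 -0.01 0; 0 0 -0.01 0; 0 0 0 0' | grep -E "pos|force|open"
python3 -m crank '0 0 0 0; 0 0 0 0; 0 0 0 0; 0 0 0 0; 0 0 0 0' | grep -E "pos|force|open"
```

```text
tool_pos: [0.5894, -0.0687, 0.2116]
contact_force: [-0.1, -0.1, -2.6]
grip_force: 42.6
tool_pos: [0.5471, -0.2409, 0.2117]
contact_force: [0.2, -0.3, -3.1]
grip_force: 42.6
tool_pos: [0.5309, -0.3095, 0.1323]
contact_force: [0.8, 0.1, -3.8]
grip_force: 42.6
tool_pos: [0.5314, -0.3085, 0.0837]
contact_force: [-0.9, 0.2, -3.1]
opening: 0.0486
grip_force: 42.5
tool_pos: [0.5329, -0.3096, 0.0867]
contact_force: [0.2, 0.2, -3.7]
opening: 0.0483
grip_force: 42.6
```

```bash
python3 -m crank '0 0 -0.006 0; 0 0 -0.006 0; 0 0 -0.005 0; 0 0 0 0; 0 0 0 0' | grep -E "pos|force"
python3 -m crank '0 0 -0.003 0; 0 0 0 0; 0 0 0 0; 0 0 0 0; 0 0 0 0' | grep -E "pos|force"
```

```text
tool_pos: [0.5324, -0.3093, 0.0771]
contact_force: [-0.2, -0.0, -3.0]
grip_force: 42.6
tool_pos: [0.5326, -0.3096, 0.077]
contact_force: [-2.8, 1.0, 6.3]
grip_force: 43.3
```

```bash
python3 -m crank '0 0 0 0; 0 0 0 0; 0 0 0 0; 0 0 0 0; 0 0 0.01 0' 75 | grep -E "pos|force|open"
python3 -m crank '0 0 0.04 0; 0 0 0.06 0; 0 0 0.07 0; 0 0 0.07 0; 0.017 0.071 0 0' | grep -E "pos|force|open"
python3 -m crank '0.017 0.071 0 0; 0.017 0.071 0 0; 0.017 0.071 0 0; 0.017 0.071 0 0; 0.017 0.071 0 0' 100 | grep -E "pos|force|open"
python3 -m crank '0.017 0.071 0 0; 0.017 0.071 0 0; 0 0 0 0; 0 0 0 0; 0 0 0 0' | grep -E "pos|force"
```

```text
tool_pos: [0.5317, -0.3087, 0.0795]
contact_force: [0.1, 0.5, -0.5]
opening: 0.0638
grip_force: 0.0
tool_pos: [0.5438, -0.2802, 0.2111]
contact_force: [1.3, -0.0, 1.1]
opening: 0.0641
grip_force: 0.0
tool_pos: [0.5837, -0.0946, 0.2013]
contact_force: [-0.3, -0.9, 1.1]
opening: 0.0854
grip_force: 0.0
tool_pos: [0.6004, -0.0255, 0.201]
contact_force: [-0.5, 0.1, 0.3]
grip_force: 0.0
```

```bash
python3 -m crank '0 0 -0.03 0; 0 0 -0.06 0; 0 0 -0.06 0; 0 0 -0.05 0; 0 0 -0.03 0' | grep -E "pos|force"
python3 -m crank '0 0 -0.02 0; 0 0 0 0; 0 0 0 0; 0 0 0 0; 0 0 0 0'| grep -E "pos|force"
python3 -m crank '0 0 0 0; 0 0 0 0; 0 0 0 0; 0 0 0 0; 0 0 0 0' 40 40| grep -E "pos|force|open"
python3 -m crank '0 0 0 0; 0 0 0 0; 0 0 0.02 0; 0 0 0.06 0; 0 0 0.07 0' | grep -E "pos|force|open"
python3 -m crank '0 0 0.07 0; 0 0 0.06 0; 0 0 0 0; -0.04 -0.068 0 0; -0.041 -0.068 0 0' | grep -E "pos|force|open"
python3 -m crank '-0.041 -0.068 0 0; -0.041 -0.068 0 0; -0.041 -0.068 0 0; -0.041 -0.068 0 0; -0.041 -0.068 0 0' | grep -E "pos|force"
python3 -m crank '-0.041 -0.068 0 0; 0 0 -0.04 0; 0 0 -0.06 0; 0 0 -0.06 0; 0 0 -0.05 0' | grep -E "pos|force"
python3 -m crank '0 0 -0.03 0; 0 0 -0.01 0; 0 0 -0.005 0; 0 0 0 0; 0 0 0 0' | grep -E "pos|force|open"
```

```text
tool_pos: [0.5982, -0.0268, 0.0822]
contact_force: [-0.5, 0.6, -0.1]
grip_force: 0.0
tool_pos: [0.6018, -0.0258, 0.0779]
contact_force: [0.5, 0.2, -0.2]
grip_force: 0.0
tool_pos: [0.6011, -0.0253, 0.0768]
contact_force: [-0.4, 0.1, 4.7]
opening: 0.0481
grip_force: 41.4
tool_pos: [0.5972, -0.0247, 0.1473]
contact_force: [0.6, -0.3, -2.2]
opening: 0.0482
grip_force: 42.1
tool_pos: [0.5595, -0.0927, 0.2153]
contact_force: [0.8, -0.9, -2.2]
opening: 0.0484
grip_force: 42.3
tool_pos: [0.4555, -0.264, 0.2141]
contact_force: [1.5, -0.5, -1.9]
grip_force: 42.3
tool_pos: [0.4352, -0.2964, 0.1073]
contact_force: [-0.2, -0.6, -1.9]
grip_force: 42.3
tool_pos: [0.4376, -0.2978, 0.0895]
contact_force: [-0.1, 0.7, -1.9]
opening: 0.0481
grip_force: 42.3
```

Needs about 12.5 mm more.

```bash
python3 -m crank '0 0 -0.008 0; 0 0 -0.007 0; 0 0 -0.006 0; 0 0 0 0; 0 0 0 0' | grep -E "pos|force"
python3 -m crank '0 0 -0.002 0; 0 0 -0.002 0; 0 0 0 0; 0 0 0 0; 0 0 0 0' | grep -E "pos|force"
```

```text
tool_pos: [0.4368, -0.2971, 0.0776]
contact_force: [-0.2, 0.4, -2.0]
grip_force: 42.3
tool_pos: [0.4372, -0.2977, 0.0768]
contact_force: [-2.1, 1.5, 4.7]
grip_force: 42.9
```

```bash
python3 -m crank '0 0 0 0; 0 0 0 0; 0 0 0 0; 0 0 0 0; 0 0 0.01 0' 75 | grep -E "pos|force|open"
python3 -m crank '0 0 0.04 0; 0 0 0.06 0; 0 0 0.07 0; 0 0 0.07 0; 0.031 0.05 0 0.077' | grep -E "pos|force|open"
python3 -m crank '0.031 0.052 0 0.077; 0.031 0.052 0 0.077; 0.031 0.052 0 0.077; 0.031 0.052 0 0.077; 0.031 0.052 0 0.077' 100 | grep -E "pos|force|open"
python3 -m crank '0.031 0.052 0 0.077; 0.031 0.052 0 0.077; 0.031 0.052 0 0.077; 0.031 0.052 0 0.077; 0.031 0.052 0 0.077' | grep -E "pos|force|open"
python3 -m crank '0.031 0.052 0 0.076; 0.031 0.052 0 0.076; 0 0 0 0; 0 0 0 0; 0 0 0 0'
python3 - <<'E'
from h import *
o=ctrl.get_obs();print(o["tool_pos"],yaw(o["tool_rot"]),o["q"])
c=ctrl.get_calibration("wrist");im,d=ctrl.get_image("wrist");cv2.imwrite("pics/w2.png",im[:,:,::-1])
np.savez("pics/w2.npz",im=im,d=d,E=c["extrinsics"])
t,_=ctrl.get_image("top");cv2.imwrite("pics/top2.png",t[:,:,::-1])
E
```

```text
tool_pos: [0.4363, -0.2966, 0.0796]
contact_force: [0.6, -0.0, -0.0]
opening: 0.0642
grip_force: 0.0
tool_pos: [0.4547, -0.2775, 0.2104]
contact_force: [1.4, -0.7, 1.6]
opening: 0.0642
grip_force: 0.0
tool_pos: [0.5306, -0.141, 0.2013]
contact_force: [0.7, 0.3, 0.7]
opening: 0.0852
grip_force: 0.0
tool_pos: [0.6081, -0.0108, 0.2011]
contact_force: [-0.3, -0.0, -0.3]
opening: 0.0853
grip_force: 0.0
t: 21.4
tool_pos: [0.6382, 0.0395, 0.2007]
tool_rot: [-0.381, -3.118, 0.001]
contact_force: [0.0, -0.4, -0.3]
opening: 0.0854
grip_force: 0.0
[0.6382 0.0395 0.2007] 76.07589036918172 [-0.0543  0.1063  1.6077 -0.0004  1.4281 -1.382 ]
```

View pics/w2.png

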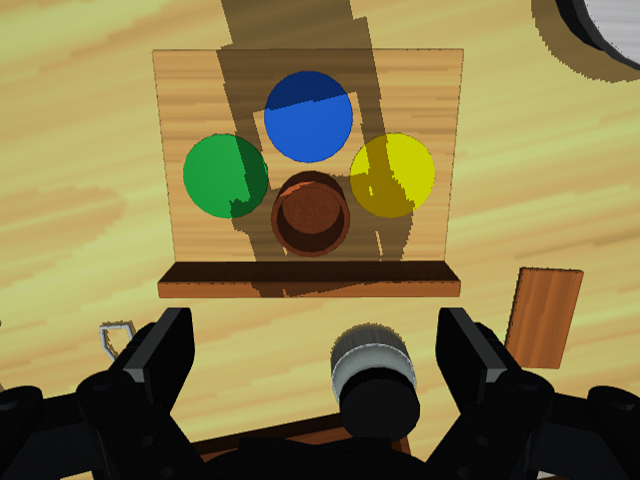

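View pics/top2.png

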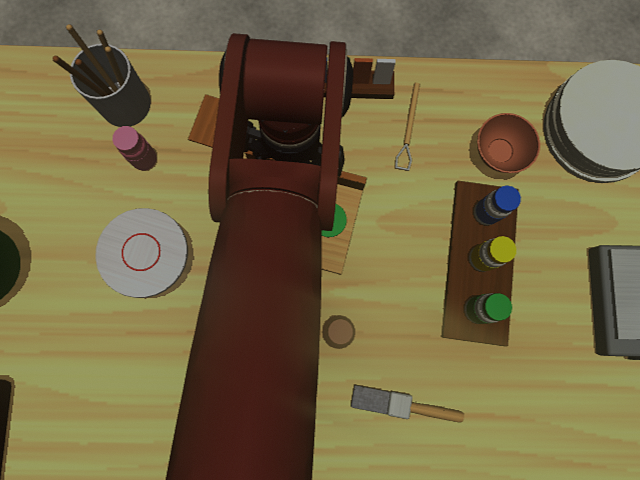

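The wrist view shows the discs at blue (308,117), green (225,176) and yellow (393,175), and the cup at (311,212). The top view shows all three jars upright on the board at (505,200), (500,250) and (495,307), with the vase untouched at (339,331). The cup at (311,212) is the one on the rack; the terracotta bowl is far off.

Run:
```python
from h import *
c=ctrl.get_calibration("wrist");f=np.load("pics/w2.npz");im,d=f["im"],f["d"];c["extrinsics"]=E=f["E"]
v,u=np.mgrid[:480,:640]
W=(np.stack([(u-c["cx"])/c["fx"]*d,(v-c["cy"])/c["fy"]*d,d],-1)-E[:3,3])@E[:3,:3]
for n,b in(("yellow",(345,125,445,225)),("blue",(255,60,360,170)),("green",(175,125,270,225))):
    p=pix(mask(im,n,200 if n=="yellow" else 150,35),b);print(n,len(p),circ(c,p,.015))
m=np.zeros(d.shape,bool);m[165:262,265:355]=1;m&=(W[...,2]>.054)&(W[...,2]<.07)
print("cup",W[m][:,2].mean(),circ(c,np.argwhere(m)[:,::-1],.062))
cv2.imwrite("pics/cup.png",cv2.resize(im[150:270,250:370,::-1],(480,480)))
```

```text
yellow 5593 ((0.6315340399742126, 0.10368824005126953), 0.033915843814611435)
blue 6272 ((0.5723854303359985, 0.0504256896674633), 0.03358374163508415)
green 5563 ((0.600537121295929, -0.02413085475564003), 0.03380940854549408)
cup 0.06122882144225985 ((0.6372885704040527, 0.036116618663072586), 0.028379933908581734)
```

View pics/cup.png

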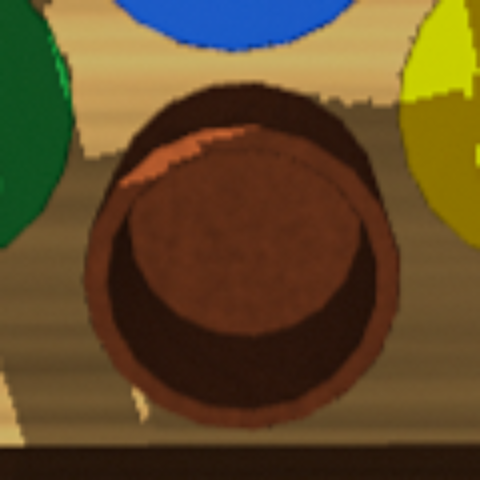

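The crop confirms the terracotta cup, upright between the discs.

```bash
python3 -m crank '0 -0.006 -0.03 0; 0 0 -0.06 0; 0 0 -0.06 0; 0 0 -0.05 0; 0 0 -0.04 0' 100 | grep -E "pos|force"
python3 -m crank '0 0 -0.04 0; 0 0 -0.03 0; 0 0 -0.02 0; 0 0 0 0; 0 0 0 0'| grep -E "pos|force"
```

```text
tool_pos: [0.6363, 0.0356, 0.0769]
contact_force: [0.1, -0.2, -0.7]
grip_force: 0.0
tool_pos: [0.6382, 0.0363, 0.0355]
contact_force: [0.4, 0.6, 0.2]
grip_force: 0.0
```

```bash
python3 -m crank '0 0 -0.01 0; 0 0 -0.01 0; 0 0 0 0; 0 0 0 0; 0 0 0 0' | grep -E "pos|force"
python3 -m crank '0 0 0 0; 0 0 0 0; 0 0 0 0; 0 0 0 0; 0 0 0 0' 45 25| grep -E "pos|force|open"
python3 -m crank '0 0 0 0; 0 0 0 0; 0 0 0 0; 0 0 0 0; 0 0 0 0' | grep -E "pos|force|open"
```

```text
tool_pos: [0.6387, 0.0368, 0.0262]
contact_force: [-0.7, 0.0, -0.5]
grip_force: 0.0
tool_pos: [0.6388, 0.0367, 0.0263]
contact_force: [-0.9, 1.1, 1.9]
opening: 0.0547
grip_force: 27.1
tool_pos: [0.6388, 0.0367, 0.0263]
contact_force: [0.2, 0.1, 4.1]
opening: 0.0543
grip_force: 27.2
```

```bash
python3 -m crank '0 0 0.02 0; 0 0 0.06 0; 0 0 0.08 0; 0 0 0.08 0; 0 0 0.07 0' | grep -E "pos|force"
python3 -m crank '-0.028 0.067 0 0; -0.028 0.067 0 0; -0.028 0.067 0 0; -0.028 0.067 0 0; -0.028 0.067 0 0' | grep -E "pos|force"
python3 -m crank '-0.028 0.067 0 0; -0.028 0.067 0 0; -0.028 0.068 0 0; 0 0 0 0; 0 0 0 0' | grep -E "pos|force|open"
python3 -m crank '0 0 -0.03 0; 0 0 -0.05 0; 0 0 -0.05 0; 0 0 -0.03 0; 0 0 -0.01 0' | grep -E "pos|force|open"
python3 -m crank '0 0 0 0; 0 0 0 0; 0 0 0 0; 0 0 0 0; 0 0 0 0' | grep -E "pos|force|open"
python3 - <<'E'
from h import *
im,d=ctrl.get_image("top");cv2.imwrite("pics/top3.png",cv2.resize(im[190:310,80:240,::-1],None,fx=4,fy=4))
E
```

```text
tool_pos: [0.6379, 0.0367, 0.1827]
contact_force: [1.4, -0.5, -1.6]
grip_force: 27.0
tool_pos: [0.5669, 0.2053, 0.1804]
contact_force: [0.8, 0.5, -0.8]
grip_force: 27.0
tool_pos: [0.525, 0.3064, 0.1802]
contact_force: [0.9, 0.1, -0.5]
opening: 0.0543
grip_force: 27.1
tool_pos: [0.5246, 0.3027, 0.0917]
contact_force: [0.1, -0.6, -0.9]
opening: 0.0541
grip_force: 27.1
tool_pos: [0.5274, 0.3055, 0.0974]
contact_force: [-0.1, 0.1, -1.0]
opening: 0.0545
grip_force: 27.1
```

View pics/top3.png

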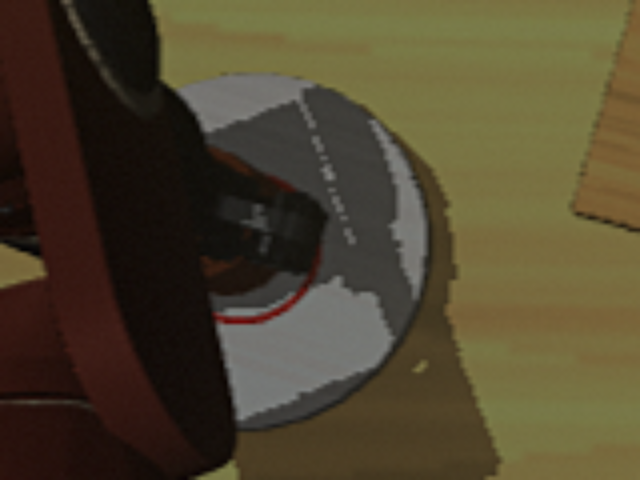

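The view is partly blocked by the arm, but the cup hangs over the red circle and the tool pose agrees with the measured centre. Lowering.

```bash
python3 -m crank '0 0 -0.015 0; 0 0 -0.015 0; 0 0 -0.01 0; 0 0 0 0; 0 0 0 0' | grep -E "pos|force"
python3 -m crank '0 0 -0.004 0; 0 0 -0.002 0; 0 0 0 0; 0 0 0 0; 0 0 0 0' | grep -E "pos|force"
```

```text
tool_pos: [0.526, 0.305, 0.0749]
contact_force: [1.1, 0.4, -1.2]
grip_force: 26.7
tool_pos: [0.5266, 0.3053, 0.0741]
contact_force: [-3.2, -1.6, 5.4]
grip_force: 27.4
```

```bash
python3 -m crank '0 0 0 0; 0 0 0 0; 0 0 0 0; 0 0 0 0; 0 0 0 0' 100 | grep -E "pos|force|open"
python3 -m crank '0 0 0.03 0; 0 0 0.06 0; 0 0 0.08 0; 0 0 0.08 0; 0 0 0.03 0' | grep -E "pos|force|open"
python3 -m crank '0 -0.07 0 -0.077; 0 -0.07 0 -0.077; 0 -0.07 0 -0.077; 0 -0.07 0 -0.077; 0 -0.07 0 -0.077' | grep -E "pos|force|open"
python3 - <<'E'
from h import *
c=ctrl.get_calibration("top");im,d=ctrl.get_image("top");cv2.imwrite("pics/top4.png",im[:,:,::-1])
v,u=np.mgrid[:480,:640];E=c["extrinsics"]
W=(np.stack([(u-c["cx"])/c["fx"]*d,(v-c["cy"])/c["fy"]*d,d],-1)-E[:3,3])@E[:3,:3]
for n,b,lo,hi,z in(("cup",(90,200,195,300),.10,.12,.11),("blue",(485,180,530,222),.115,.135,.125),("yellow",(480,225,525,272),.115,.135,.125),("green",(475,285,522,330),.115,.135,.125)):
    m=np.zeros(d.shape,bool);m[b[1]:b[3],b[0]:b[2]]=1;m&=(W[...,2]>lo)&(W[...,2]<hi);print(n,circ(c,np.argwhere(m)[:,::-1],z),m.sum())
E
```

```text
tool_pos: [0.5264, 0.3051, 0.0726]
contact_force: [-0.1, 0.6, 0.2]
opening: 0.0853
grip_force: 0.0
tool_pos: [0.5289, 0.3063, 0.22]
contact_force: [2.1, 0.7, 0.6]
opening: 0.0852
grip_force: 0.0
tool_pos: [0.5261, 0.1288, 0.2128]
contact_force: [1.3, -0.2, -0.3]
opening: 0.0854
grip_force: 0.0
cup ((0.0, 0.0), 0.0) 0
blue ((0.6204729080200195, -0.3203239440917969), 0.02424975484609604) 564
yellow ((0.5335748195648193, -0.3076898753643036), 0.02403424121439457) 593
green ((0.43848222494125366, -0.29665786027908325), 0.023365885019302368) 621
```

View pics/top4.png

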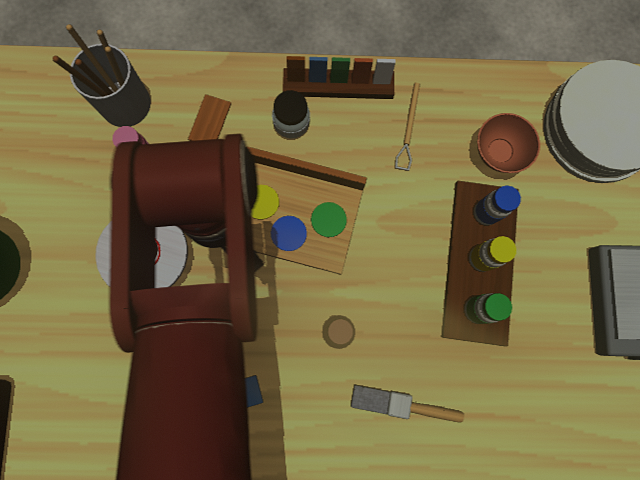

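Jars are where they were released and the discs are clear; the cup is hidden behind the arm, so I'll check it from over the board.

```bash
python3 -m crank '-0.015 -0.071 0 -0.077; -0.015 -0.071 0 -0.077; -0.015 -0.071 0 -0.077; -0.015 -0.071 0 -0.077; -0.015 -0.071 0 -0.077' 75 | grep -E "pos|force|open"
python3 -m crank '-0.015 -0.071 0 -0.077; -0.015 -0.071 0 -0.077; -0.015 -0.071 0 -0.076; -0.015 -0.071 0 0; -0.015 -0.071 0 0'  | grep -E "pos|force|open"
python3 -m crank '-0.015 -0.071 0 0; -0.015 -0.071 0 0; 0 0 0 0; 0 0 0 0; 0 0 0 0'  | grep -E "pos|force|open"
python3 - <<'E'
from h import *
o=ctrl.get_obs();print(o["t"],o["tool_pos"],yaw(o["tool_rot"]))
c=ctrl.get_calibration("top");im,d=ctrl.get_image("top")
v,u=np.mgrid[:480,:640];E=c["extrinsics"]
W=(np.stack([(u-c["cx"])/c["fx"]*d,(v-c["cy"])/c["fy"]*d,d],-1)-E[:3,3])@E[:3,:3]
m=np.zeros(d.shape,bool);m[200:300,90:195]=1;m&=(W[...,2]>.10)&(W[...,2]<.12);print("cup",circ(c,np.argwhere(m)[:,::-1],.11),m.sum())
for n,b in(("yellow",(235,170,285,225)),("blue",(268,205,312,255)),("green",(305,195,352,245))):
    p=pix(mask(im,n,200 if n=="yellow" else 150,35),b);print(n,len(p),circ(c,p,.015))
E
```

```text
tool_pos: [0.4883, -0.0487, 0.2128]
contact_force: [1.1, -0.1, -0.3]
opening: 0.0639
grip_force: 0.0
tool_pos: [0.4508, -0.2265, 0.2129]
contact_force: [0.7, 0.4, -0.7]
opening: 0.0639
grip_force: 0.0
tool_pos: [0.4364, -0.2954, 0.2125]
contact_force: [0.3, -0.3, 0.3]
opening: 0.0639
grip_force: 0.0
29.1 [ 0.4364 -0.2954  0.2125] -13.893665513784804
cup ((0.5289766192436218, 0.30350181460380554), 0.02888106368482113) 348
yellow 938 ((0.6341556906700134, 0.10295316576957703), 0.03338674083352089)
blue 462 ((0.5748493671417236, 0.049262791872024536), 0.03292438015341759)
green 918 ((0.6029243469238281, -0.025009578093886375), 0.03314229100942612)
```

Cup is 3 mm off the wheel's centre, which is well inside tolerance. Now green back.

```bash
python3 -m crank '0.002 -0.004 -0.04 0; 0 0 -0.07 0; 0 0 -0.06 0; 0 0 -0.05 0; 0 0 -0.03 0' | grep -E "pos|force"
python3 -m crank '0 0 -0.02 0; 0 0 0 0; 0 0 0 0; 0 0 0 0; 0 0 0 0'| grep -E "pos|force"
python3 -m crank '0 0 0 0; 0 0 0 0; 0 0 0 0; 0 0 0 0; 0 0 0 0' 40 40| grep -E "pos|force|open"
python3 -m crank '0 0 0 0; 0 0 0 0; 0 0 0.02 0; 0 0 0.06 0; 0 0 0.07 0' | grep -E "pos|force|open"
python3 -m crank '0 0 0.07 0; 0 0 0.06 0; 0 0 0 0; 0 0 0 0; 0 0 0 0' | grep -E "pos|force|open"
```

```text
tool_pos: [0.4365, -0.2947, 0.0843]
contact_force: [-0.1, 0.3, -0.6]
grip_force: 0.0
tool_pos: [0.4386, -0.2985, 0.0798]
contact_force: [0.2, -0.1, 0.6]
grip_force: 0.0
tool_pos: [0.4382, -0.2986, 0.0797]
contact_force: [-1.6, 1.7, 5.9]
opening: 0.0479
grip_force: 41.4
tool_pos: [0.4354, -0.2961, 0.1506]
contact_force: [-0.2, -1.1, -1.7]
opening: 0.048
grip_force: 42.2
tool_pos: [0.4369, -0.2973, 0.2168]
contact_force: [0.7, 0.4, -2.4]
opening: 0.0479
grip_force: 42.2
```

```bash
python3 -m crank '0.041 0.068 0 0; 0.041 0.068 0 0; 0.041 0.068 0 0; 0.041 0.068 0 0; 0.041 0.068 0 0' | grep -E "pos|force"
python3 -m crank '0.041 0.068 0 0; 0.041 0.068 0 0; 0.041 0.068 0 0; 0 0 0 0; 0 0 0 0' | grep -E "pos|force"
python3 -m crank '0 0 -0.04 0; 0 0 -0.07 0; 0 0 -0.07 0; 0 0 -0.05 0; 0 0 -0.02 0' | grep -E "pos|force"
python3 -m crank '0 0 0 0; 0 0 0 0; 0 0 0 0; 0 0 0 0; 0 0 0 0' | grep -E "pos|force|open"
```

```text
tool_pos: [0.5391, -0.1257, 0.2147]
contact_force: [0.4, 0.3, -2.1]
grip_force: 42.2
tool_pos: [0.6005, -0.0238, 0.2144]
contact_force: [0.1, 0.2, -2.6]
grip_force: 42.3
tool_pos: [0.5963, -0.0264, 0.0857]
contact_force: [-1.4, 0.2, -1.7]
grip_force: 42.2
tool_pos: [0.6029, -0.0261, 0.0952]
contact_force: [-0.1, 0.2, -2.6]
opening: 0.0476
grip_force: 42.3
```

```bash
python3 -m crank '0 0 -0.008 0; 0 0 -0.008 0; 0 0 -0.006 0; 0 0 -0.003 0; 0 0 0 0' | grep -E "pos|force"
python3 -m crank '0 0 -0.003 0; 0 0 -0.002 0; 0 0 0 0; 0 0 0 0; 0 0 0 0' | grep -E "pos|force"
```

```text
tool_pos: [0.6013, -0.0257, 0.08]
contact_force: [0.9, -0.1, -2.5]
grip_force: 42.3
tool_pos: [0.6017, -0.0256, 0.0798]
contact_force: [-4.8, 0.6, 7.8]
grip_force: 43.2
```

```bash
python3 -m crank '0 0 0 0; 0 0 0 0; 0 0 0 0; 0 0 0 0; 0 0 0.01 0' 90 | grep -E "pos|force|open"
python3 -m crank '0 0 0.04 0; 0 0 0.06 0; 0 0 0.07 0; 0 0 0.07 0; -0.017 -0.071 0 0' | grep -E "pos|force|open"
python3 -m crank '-0.017 -0.071 0 0; -0.017 -0.071 0 0; -0.017 -0.071 0 0; -0.017 -0.071 0 0; -0.017 -0.071 0 0' 75 | grep -E "pos|force|open"
python3 -m crank '-0.017 -0.071 0 0; -0.017 -0.071 0 0; 0 0 0 0; 0 0 0 0; 0 0 0 0' | grep -E "pos|force|open"
```

```text
tool_pos: [0.6005, -0.0257, 0.0816]
contact_force: [-1.2, 0.3, 0.2]
opening: 0.0767
grip_force: 0.0
tool_pos: [0.598, -0.0584, 0.2128]
contact_force: [1.8, -1.6, 2.0]
opening: 0.0767
grip_force: 0.0
tool_pos: [0.5498, -0.2404, 0.2033]
contact_force: [0.7, -1.0, -0.7]
opening: 0.0641
grip_force: 0.0
tool_pos: [0.5334, -0.3096, 0.2028]
contact_force: [-0.7, 0.7, -0.0]
opening: 0.0642
grip_force: 0.0
```

```bash
python3 -m crank '0 0 -0.03 0; 0 0 -0.06 0; 0 0 -0.06 0; 0 0 -0.05 0; 0 0 -0.03 0' | grep -E "pos|force"
python3 -m crank '0 0 -0.018 0; 0 0 0 0; 0 0 0 0; 0 0 0 0; 0 0 0 0'| grep -E "pos|force"
python3 -m crank '0 0 0 0; 0 0 0 0; 0 0 0 0; 0 0 0 0; 0 0 0 0' 40 40| grep -E "pos|force|open"
python3 -m crank '0 0 0 0; 0 0 0 0; 0 0 0.02 0; 0 0 0.06 0; 0 0 0.07 0' | grep -E "pos|force|open"
python3 -m crank '0 0 0.07 0; 0 0 0.06 0; 0 0 0 0; 0 0 0 0; 0 0 0 0' | grep -E "pos|force|open"
```

```text
tool_pos: [0.5324, -0.3068, 0.0842]
contact_force: [-0.1, 0.9, -0.5]
grip_force: 0.0
tool_pos: [0.5347, -0.3104, 0.081]
contact_force: [-1.4, 0.3, -0.3]
grip_force: 0.0
tool_pos: [0.5342, -0.3105, 0.0808]
contact_force: [-1.7, 0.4, 6.4]
opening: 0.0479
grip_force: 41.2
tool_pos: [0.531, -0.308, 0.1506]
contact_force: [1.7, 0.7, -3.1]
opening: 0.0479
grip_force: 42.5
tool_pos: [0.5326, -0.3092, 0.2169]
contact_force: [-0.2, 1.1, -3.9]
opening: 0.0477
grip_force: 42.5
```

```bash
python3 -m crank '0.017 0.069 0 0; 0.017 0.069 0 0; 0.017 0.069 0 0; 0.017 0.069 0 0; 0.017 0.069 0 0' | grep -E "pos|force"
python3 -m crank '0.017 0.069 0 0; 0.017 0.069 0 0; 0.017 0.069 0 0; 0.017 0.069 0 0; 0.017 0.069 0 0' | grep -E "pos|force"
python3 -m crank '0.017 0.069 0 0; 0.013 0.065 0 0; 0 0 0 0; 0 0 0 0; 0 0 0 0' | grep -E "pos|force"
python3 -m crank '0 0 -0.04 0; 0 0 -0.07 0; 0 0 -0.07 0; 0 0 -0.045 0; 0 0 -0.015 0' | grep -E "pos|force"
python3 -m crank '0 0 0 0; 0 0 0 0; 0 0 0 0; 0 0 0 0; 0 0 0 0' | grep -E "pos|force|open"
```

```text
tool_pos: [0.5743, -0.1352, 0.2148]
contact_force: [0.5, -0.2, -3.7]
grip_force: 42.5
tool_pos: [0.6168, 0.0371, 0.2148]
contact_force: [0.7, -1.0, -2.9]
grip_force: 42.5
tool_pos: [0.6321, 0.1019, 0.2158]
contact_force: [-0.7, 0.1, -3.2]
grip_force: 42.5
tool_pos: [0.629, 0.1003, 0.0919]
contact_force: [-1.1, 0.3, -3.5]
grip_force: 42.5
tool_pos: [0.6349, 0.1022, 0.1012]
contact_force: [0.4, -0.5, -3.2]
opening: 0.0479
grip_force: 42.5
```

```bash
python3 -m crank '-0.002 0.001 -0.012 0; 0 0 -0.012 0; 0 0 -0.008 0; 0 0 -0.004 0; 0 0 0 0' | grep -E "pos|force"
python3 -m crank '0 0 -0.002 0; 0 0 -0.002 0; 0 0 0 0; 0 0 0 0; 0 0 0 0' | grep -E "pos|force"
```

```text
tool_pos: [0.6322, 0.1029, 0.081]
contact_force: [-2.6, 0.5, 1.5]
grip_force: 43.0
tool_pos: [0.6324, 0.1031, 0.0809]
contact_force: [-6.2, 0.0, 9.4]
grip_force: 43.7
```

```bash
python3 -m crank '0 0 0 0; 0 0 0 0; 0 0 0 0; 0 0 0 0; 0 0 0.01 0' 90 | grep -E "pos|force|open"
python3 -m crank '0 0 0.04 0; 0 0 0.06 0; 0 0 0.07 0; 0 0 0.07 0; -0.002 -0.07 0 0' | grep -E "pos|force|open"
python3 -m crank '-0.002 -0.071 0 0; -0.002 -0.071 0 0; -0.002 -0.071 0 0; -0.002 -0.071 0 0; -0.002 -0.071 0 0' 90 | grep -E "pos|force|open"
python3 -m crank '-0.002 -0.071 0 0; -0.002 -0.071 0 0; -0.002 -0.071 0 0; -0.002 -0.071 0 0; -0.002 -0.071 0 0' | grep -E "pos|force|open"
python3 -m crank '-0.002 -0.07 0 0; 0 0 0 0; 0 0 0 0; 0 0 0 0; 0 0 0 0' | grep -E "pos|force|open"
```

```text
tool_pos: [0.6316, 0.1026, 0.0824]
contact_force: [0.3, 0.5, -0.7]
opening: 0.0767
grip_force: 0.0
tool_pos: [0.6358, 0.0716, 0.2142]
contact_force: [2.0, -1.1, 2.1]
opening: 0.0769
grip_force: 0.0
tool_pos: [0.6263, -0.1115, 0.2043]
contact_force: [0.1, 0.2, 0.5]
opening: 0.0769
grip_force: 0.0
tool_pos: [0.6212, -0.2892, 0.2041]
contact_force: [0.6, 0.2, -0.8]
opening: 0.0768
grip_force: 0.0
tool_pos: [0.6206, -0.3212, 0.2039]
contact_force: [-1.0, 0.4, -0.6]
opening: 0.0769
grip_force: 0.0
```

```bash
python3 -m crank '0 0 -0.03 0; 0 0 -0.06 0; 0 0 -0.06 0; 0 0 -0.05 0; 0 0 -0.03 0' | grep -E "pos|force"
python3 -m crank '0 0 -0.018 0; 0 0 0 0; 0 0 0 0; 0 0 0 0; 0 0 0 0'| grep -E "pos|force"
python3 -m crank '0 0 0 0; 0 0 0 0; 0 0 0 0; 0 0 0 0; 0 0 0 0' 40 40| grep -E "pos|force|open"
python3 -m crank '0 0 0 0; 0 0 0 0; 0 0 0.02 0; 0 0 0.06 0; 0 0 0.07 0' | grep -E "pos|force|open"
python3 -m crank '0 0 0.07 0; 0 0 0.06 0; 0 0 0 0; 0 0 0 0; 0 0 0 0' | grep -E "pos|force|open"
```

```text
tool_pos: [0.6185, -0.3196, 0.0837]
contact_force: [-0.7, 1.7, -0.8]
grip_force: 0.0
tool_pos: [0.6218, -0.3231, 0.0824]
contact_force: [0.4, -0.7, 0.3]
grip_force: 0.0
tool_pos: [0.6213, -0.3229, 0.0814]
contact_force: [0.3, -0.1, 5.8]
opening: 0.0479
grip_force: 41.8
tool_pos: [0.6176, -0.3205, 0.1504]
contact_force: [0.4, -0.3, -1.3]
opening: 0.0481
grip_force: 42.0
tool_pos: [0.6195, -0.3217, 0.2178]
contact_force: [-0.4, 0.7, -2.9]
opening: 0.0477
grip_force: 42.1
```

```bash
python3 -m crank '-0.009 0.074 0 0; -0.009 0.074 0 0; -0.009 0.074 0 0; -0.009 0.074 0 0; -0.009 0.074 0 0' | grep -E "pos|force"
python3 -m crank '-0.009 0.074 0 0; -0.009 0.074 0 0; -0.009 0.074 0 0; -0.009 0.074 0 0; -0.009 0.074 0 0' | grep -E "pos|force"
python3 -m crank '0 0 0 0; 0 0 0 0; 0 0 -0.04 0; 0 0 -0.07 0; 0 0 -0.07 0' | grep -E "pos|force"
python3 -m crank '0 0 -0.045 0; 0 0 -0.015 0; 0 0 0 0; 0 0 0 0; 0 0 0 0' | grep -E "pos|force|open"
```

```text
tool_pos: [0.5957, -0.1352, 0.2157]
contact_force: [0.8, 0.6, -2.0]
grip_force: 42.2
tool_pos: [0.5731, 0.0495, 0.216]
contact_force: [0.7, 0.4, -1.6]
grip_force: 42.2
tool_pos: [0.5759, 0.0464, 0.1287]
contact_force: [0.7, 0.0, -2.8]
grip_force: 42.2
tool_pos: [0.577, 0.0471, 0.1019]
contact_force: [0.5, 0.4, -2.0]
opening: 0.0479
grip_force: 42.2
```

```bash
python3 -m crank '-0.005 0.002 -0.012 0; 0 0 -0.012 0; 0 0 -0.008 0; 0 0 -0.004 0; 0 0 0 0' | grep -E "pos|force"
python3 -m crank '0 0 -0.002 0; 0 0 -0.002 0; 0 0 0 0; 0 0 0 0; 0 0 0 0' | grep -E "pos|force"
```

```text
tool_pos: [0.5729, 0.0488, 0.0816]
contact_force: [0.7, -0.3, -2.3]
grip_force: 42.2
tool_pos: [0.5733, 0.0488, 0.0813]
contact_force: [-3.0, 1.0, 5.7]
grip_force: 42.9
```

Release, lift, move aside towards the board and check everything.

```bash
python3 -m crank '0 0 0 0; 0 0 0 0; 0 0 0 0; 0 0 0 0; 0 0 0.01 0' 90 | grep -E "pos|force|open"
python3 -m crank '0 0 0.04 0; 0 0 0.06 0; 0 0 0.07 0; 0 0 0.07 0; -0.01 -0.07 0 0' | grep -E "pos|force|open"
python3 -m crank '-0.01 -0.07 0 0; -0.01 -0.07 0 0; -0.01 -0.07 0 0; -0.01 -0.07 0 0; -0.01 -0.07 0 0' | grep -E "pos"
python3 -m crank '-0.01 -0.07 0 0; -0.01 -0.07 0 0; -0.01 -0.07 0 0; 0 0 0 0; 0 0 0 0'
python3 - <<'E'
from h import *
c=ctrl.get_calibration("top");im,d=ctrl.get_image("top");cv2.imwrite("pics/top5.png",im[:,:,::-1])
s,_=ctrl.get_image("side");cv2.imwrite("pics/side5.png",s[:,:,::-1])
v,u=np.mgrid[:480,:640];E=c["extrinsics"]
W=(np.stack([(u-c["cx"])/c["fx"]*d,(v-c["cy"])/c["fy"]*d,d],-1)-E[:3,3])@E[:3,:3]
for n,b,z in(("cup",(90,200,195,300),.11),("yellow",(238,160,280,202),.125),("blue",(266,200,308,240),.125),("green",(313,186,354,224),.125)):
    m=np.zeros(d.shape,bool);m[b[1]:b[3],b[0]:b[2]]=1;m&=(W[...,2]>z-.01)&(W[...,2]<z+.01);print(n,circ(c,np.argwhere(m)[:,::-1],z),m.sum())
E
```

```text
tool_pos: [0.5721, 0.0487, 0.0837]
contact_force: [-0.1, -0.7, -0.4]
opening: 0.0771
grip_force: 0.0
tool_pos: [0.5726, 0.0168, 0.2147]
contact_force: [1.9, -0.6, 1.5]
opening: 0.0771
grip_force: 0.0
tool_pos: [0.5425, -0.1629, 0.2053]
t: 48.73
tool_pos: [0.5275, -0.2678, 0.205]
tool_rot: [-2.477, -1.933, -0.0]
contact_force: [-0.2, 0.1, 0.7]
opening: 0.0771
grip_force: 0.0
cup ((0.5288748741149902, 0.30327653884887695), 0.029117466881871223) 341
yellow ((0.630904495716095, 0.1024770513176918), 0.023211389780044556) 559
blue ((0.5738627910614014, 0.04830094054341316), 0.023278631269931793) 572
green ((0.601186990737915, -0.025539973750710487), 0.023072663694620132) 560
```

View pics/top5.png

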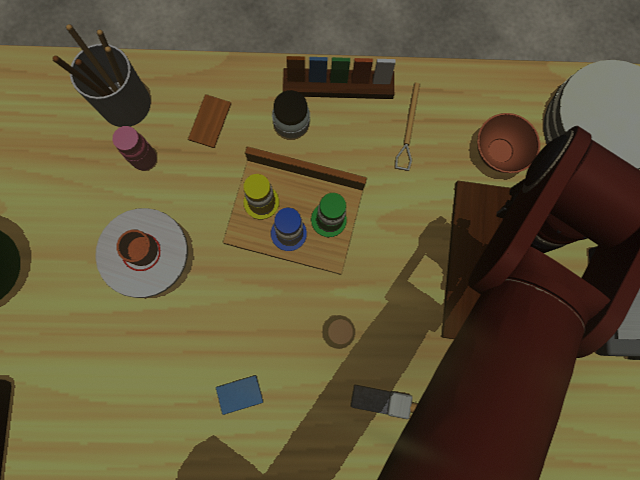

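View pics/side5.png

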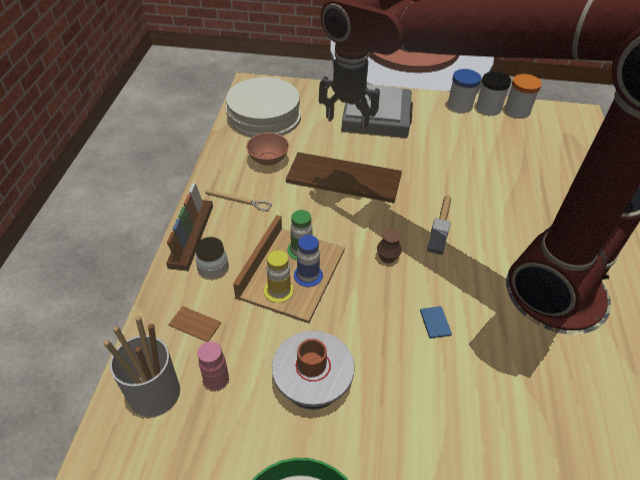

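The top view shows each jar on its own disc: yellow (257,188), blue (288,222) and green (333,207). The cup is inside the red circle (140,250), the vase is unmoved at (339,331), and all offsets are about 4 mm or less. Handing in.

```bash
python3 -c "
from station import ctrl
print(ctrl.finish_job())"
```

```text
the job is handed in; nothing more can be done
None
```

I handed the job in at about 49 s: the cup stands on the banding wheel about 3 mm off centre, each jar is back on its own disc within about 4 mm, and the vase is unmoved; the hand-in call returned no verdict.

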